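# Unpin the storage post, stack the mincer plates on it and lock it again with the hitch pin

## Task

Unlock the storage post by swinging up the sprung loop of its hitch pin and drawing the pin out. Put the clean mincer plates away on the stepped post, one after another from the one with the widest hole to the one with the narrowest, each lying flat and fully home on its own step. Then lock the post again: push the hitch pin back through the cross hole until the grip block is close up to the post, and swing the pin's sprung loop over the end of the post until it snaps shut. Leave the other things on the table where they are.

Things in the scene. Friction and masses are not known exactly. Their poses are not given: they have to be found in the camera images.
- post_foot (a point): the fixed steel storage post on a round foot 110 mm across, 10 mm thick; this point is the centre of the foot's underside, z up, x along the cross hole. Stepped: 38 mm diameter from 10 to 20 mm above the table, 32 mm to 30, 26 mm to 40, 20 mm to its bevelled end at 70 mm. The plates' seats are at 10 (the foot, widest plate), 20, 30 and 40 mm, whether or not the others are there
- cross_hole (a point): the middle of the cross hole, 60 mm above the table, on the post's axis; x runs along the hole (horizontal), which is 11.5 mm square and goes right through the 20 mm post. The pin may go in from either side
- plate_a_mid (a point): mincer plate: a perforated steel ring 62 mm across and 9 mm thick with a 41 mm hole; belongs on the 38 mm step, underside 10 mm above the table (alike on both faces). This point is its centre, 4.5 mm above its underside, z along its axis. 0.08 to 0.17 kg. May be absent
- plate_b_mid (a point): mincer plate: a perforated steel ring 56 mm across and 9 mm thick with a 35 mm hole; belongs on the 32 mm step, underside 20 mm above the table (alike on both faces). This point is its centre, 4.5 mm above its underside, z along its axis. 0.08 to 0.17 kg. May be absent
- plate_c_mid (a point): mincer plate: a perforated steel ring 50 mm across and 9 mm thick with a 29 mm hole; belongs on the 26 mm step, underside 30 mm above the table (alike on both faces). This point is its centre, 4.5 mm above its underside, z along its axis. 0.08 to 0.17 kg. May be absent
- plate_d_mid (a point): mincer plate: a perforated steel ring 44 mm across and 9 mm thick with a 23 mm hole; belongs on the 20 mm step, underside 40 mm above the table (alike on both faces). This point is its centre, 4.5 mm above its underside, z along its axis. 0.08 to 0.17 kg. May be absent
- pin_block (a point): the hitch pin's dark grip block, 40 mm long (x), 18 mm wide (y), 40 mm high (z), with a flat underside on which it stands well on the table; this point is its centre, 20 mm above its underside. Its shank, 8.6 mm square, starts low on the front face (20 mm ahead of this point along +x, 15.5 mm below it) and runs 46 mm along +x, its last 8 mm a cone down to 3 mm
- pin_neck (a point): the point on the shank's axis 12 mm ahead of the block's front face, 4.5 mm above the block's underside; when the pin is home this lies in the middle of the cross hole (block 2 mm from the post). Axes as pin_block
- loop_bar (a point): middle of the roller (free-turning, 8 mm thick, 30 mm long) across the end of the pin's sprung wire loop, 60 mm from its hinge; the hinge is a level line across the block, 4 mm behind its front face at the shank's height. The two 5 mm legs, 39 mm over both, pass one on either side of the post
- pin_loop (a joint): angle of the loop: 0 = shut, as it starts (pointing along the shank and 0.2 rad below it), 0.9 = open (0.7 rad above it, clear of the post's end). An over-centre spring snaps it open above 0.42 rad, shut below. About 2 N lifts it (pinch both legs from outside near the roller, follow the arc) or presses the roller down. Shut, it keeps the pin in the hole, or out of it
- salt_shaker: salt shaker, 44 mm across, 90 mm high; origin at its underside's centre; a bystander
- kitchen_timer: round wind-up kitchen timer, 65 mm across, 46 mm high; origin at its underside's centre; a bystander
- tub_lid: flat white tub lid, 118 mm across, 11 mm high; origin at its underside's centre; a bystander
- marker: marker pen lying flat, 125 mm long; origin at its underside's centre; a bystander
- hitch_pin: the whole hitch pin, 0.12 kg; origin at the block's underside, below its front face, axes as pin_block. It starts in the cross hole, shank along the hole's +x, block on the robot's side; it stays upright when let go in the hole or on the table

How it is judged:
On the way, in this order (a step that is already met when the one before it is completed fails the run):
1. the hitch pin is drawn out of the post (distance between pin_neck and cross_hole above 0.06 m), for 0.2 s.
2. the plate with the 41 mm hole is home on its step (horizontal distance between plate_a_mid and post_foot below 0.004 m and height (world z) of plate_a_mid between 0.012 and 0.017 m and (angle between plate_a_mid's own z axis and vertical below 0.1 rad or angle between plate_a_mid's own z axis and vertical above 3.04 rad)), for 0.2 s.
3. the plate with the 35 mm hole is home on its step (horizontal distance between plate_b_mid and post_foot below 0.004 m and height (world z) of plate_b_mid between 0.022 and 0.027 m and (angle between plate_b_mid's own z axis and vertical below 0.1 rad or angle between plate_b_mid's own z axis and vertical above 3.04 rad)), for 0.2 s.
4. the plate with the 29 mm hole is home on its step (horizontal distance between plate_c_mid and post_foot below 0.004 m and height (world z) of plate_c_mid between 0.032 and 0.037 m and (angle between plate_c_mid's own z axis and vertical below 0.1 rad or angle between plate_c_mid's own z axis and vertical above 3.04 rad)), for 0.2 s.
5. the plate with the 23 mm hole is home on its step (horizontal distance between plate_d_mid and post_foot below 0.004 m and height (world z) of plate_d_mid between 0.042 and 0.047 m and (angle between plate_d_mid's own z axis and vertical below 0.1 rad or angle between plate_d_mid's own z axis and vertical above 3.04 rad)), for 0.2 s.
6. the hitch pin is through the cross hole (distance between pin_neck and cross_hole below 0.007 m and angle between the x axis of pin_neck and the x axis of cross_hole, either way round below 0.2 rad), for 0.2 s.
7. the loop is shut over the post's end (all of step 6 and value of joint pin_loop below 0.08 rad), for 0.2 s.
At the end, for the whole second after the job is handed in: every plate present lies flat on its own step (4 mm off axis, 2.5 mm in height, 0.1 rad); pin_neck is within 7 mm of the hole's middle, the shank within 0.2 rad of its axis; the loop is shut (under 0.08 rad); the pin is at rest (all of step 2 and all of step 3 and all of step 4 and all of step 5 and all of step 7 and linear speed of hitch_pin below 0.02 m/s); the robot touches nothing.
It fails at once if a bystander is moved more than 40 mm (distance of any of salt_shaker, kitchen_timer, tub_lid, marker from where it was at the start of the episode above 0.04 m).
Of plate_a, plate_b, plate_c, plate_d only 3 to 4 are there at a start; the rules pass over those that are not, and their reading is None.
At some moment in a run one of plate_a, plate_b, plate_c, plate_d may be knocked a few centimetres aside while the robot is not near it.
It also fails if it takes over 208 s, if anything falls off the work surface, if the arm or the gripper's body presses on something with over 40 N, if the wrist force passes 120 N, or if a joint passes its speed limit or range.

## Robot

A 7-joint arm with a two-finger parallel gripper is mounted at the origin on a cart in front of the work surface, level with it; the furniture and walls round the work are solid. World frame = base frame: x ahead of the robot, y to its left, z up, the work surface at z = 0. Lengths are in m, angles in rad, forces in N, time in s.
With the tool pointing down it reaches from about 0.425 to 0.95 m from the base axis. Payload 4.7 kg.
Tool frame: the origin (TCP) lies between the finger pads; the fingertips stand 14 mm ahead of it and the grasp point (between the pads) lies 5 mm behind it; x points along the fingers, y is the direction in which the jaws open and shut, and the axes are right-handed (so a half turn about x gives the same grasp; the last joint's range is limited). The gripper opens to 87 mm and grips with 3 to 60 N. Pads are 19 mm wide; open, the fingers measure 117 mm over their backs; the gripper's body (75 mm by 190 mm) begins 51 mm behind the grasp point.
Start: joints at [-1.282, 0.469, -0.049, 1.532, 0.024, 1.141, -0.082], TCP at [0.211, 0.641, 0.237] pointing down, gripper open.
Joint ranges: [-2.59, 2.59], [-0.33, 1.99], [-1.39, 1.29], [0.1, 2.45], [-1.04, 4.18], [0.21, 1.99], [-2.66, 2.66]. Speed limits (rad/s): [2.57, 2.57, 3.14, 3.14, 3.14, 3.14, 3.14].

## Interface

Orientations are given as a rotation vector (axis times angle).
In Python, from station import state, grab_frame, hand_in, search_frame, place_of gives the robot as it stands.
- The arm moves only by the shell command python3 -m inch 'ROWS' [FORCE]. ROWS is JSON, one flat list of numbers, 5 for each row, row after row: the opening, from 0 (shut) to 1 (fully open), then the shift along the world's x, y, z in m, then the turn about the world's z in rad. A call has 1 to 5 rows; each row is the pose to reach, as a shift and turn from the pose commanded when the call began; what a row does not reach only later rows make up. A row lasts 1/8 s, in which the tool goes at most 62.5 mm and 10.7 degrees, less where a joint would pass 70% of its speed; a pose out of reach is approached as far as the arm can. A call with a gripper value outside its range is refused whole. The fingers move at their own pace and stop on an object; FORCE is the grip in N (left out, the last holds). Time passes only in rows, so rows that repeat a pose let the fingers close. It gives the time, the measured TCP pose, the force and the opening at its end, in the units of the state.
- state(): the state, without advancing time (a new reading comes with each control period).
- grab_frame(name): name is "scene" or "top" or "wrist"; returns a dict with "frame" (400x640x3 uint8, red, green, blue), "range_z" (400x640 float32, m along the optical axis (not along the pixel's ray), 0 where there is no reading), "fov_y" (degrees; the focal length in pixels is half the picture's height over the tangent of half this angle, whatever the lens; pixels are square), "cx", "cy" (the principal point, pixels), "k1" (the pictures are not rectified: a ray, as slopes to the right and down, at radius r is drawn at 1 + k1 r^2 times it, then the intrinsics apply), "R" (3x3) and "t" (3): a world point X has camera coordinates R X + t. Camera axes: x right, y down, z forward; pixel columns grow to the right and rows downward; lengths in m; the calibration is good to about 2 mm. A picture is of the moment at which its call begins.
- hand_in(): hands the job in, once; it reports no verdict.
Trained networks look in the newest picture that a camera, given by its name, has taken for a name from the list of things; names that differ only in an ending like _2 or _b are one class to them, and where a whole thing is asked for, a point or a joint stands for the part that bears it (a point fixed in the world has none). Each returns a list of dicts, best first, with "p" (0 to 1); they miss things now and then, are a little off and sometimes report something else, mostly with a low value. They report only what shows in the picture. A call takes as long as a camera call.
- search_frame(camera, name): "at" ([x, y, z] in m, in the coordinates of the camera as it stood for that picture, good to about 4 mm: the middle of the surface that is visible of it).
- place_of(camera, name): "at" ([x, y, z] in m, in the coordinates of the camera as it stood for that picture, good to about 4 mm: a listed point, or the origin of a listed thing).
The state is a dict: "t": time; "joints": joint angles; "qvel": joint speeds; "joint_efforts": joint torques, N m; "ee_pos": TCP position; "eef_rot": TCP orientation; "contact_force": force on the tool from outside, world axes, zero at the start; "moment": the same for the moment, N m; "gripper_width": finger opening in m.
Only numpy, scipy, OpenCV 4.12 (cv2) and the standard library are available. Lean on these libraries where they do the work, as an engineer would, in place of code of your own. Each camera call takes 0.05 s, during which the arm holds its last target. There are 200 camera calls.

## Working session

There is one attempt and no reset: what is moved stays moved. The work goes in short steps, Python scripts to look and compute and a shell command to move; the robot and the scene stay as the last step left them, time stands still between calls to the robot, and variables do not carry over. Pictures are saved under pics/ and viewed, about 12 in all and at most 16, crops included, and the job is handed in when it is done.

```bash
mkdir -p pics; ls
cat > h.py <<'E'
import numpy as np, cv2
from station import state, grab_frame, search_frame, place_of
def deproj(f,u,v,z=None):
    F=200/np.tan(np.radians(f['fov_y'])/2)
    u=np.asarray(u,float);v=np.asarray(v,float)
    K=np.array([[F,0,f['cx']],[0,F,f['cy']],[0,0,1]])
    p=cv2.undistortPoints(np.stack([u.ravel(),v.ravel()],-1)[:,None],K,np.array([f['k1'],0,0,0.]))[:,0]
    return p
def world(f,u,v,d):
    p=deproj(f,u,v); d=np.asarray(d).ravel()
    c=np.c_[p*d[:,None],d]
    return (c-f['t'])@np.asarray(f['R'])
def cloud(f):
    v,u=np.mgrid[0:400:1,0:640:1]
    return world(f,u,v,f['range_z']).reshape(400,640,3)
def onplane(f,u,v,h):
    p=deproj(f,u,v); R=np.asarray(f['R']); c=-R.T@f['t']
    d=np.c_[p,np.ones(len(p))]@R
    return c+d*((h-c[2])/d[:,2])[:,None]
def c2w(f,at): return (np.asarray(at)-f['t'])@np.asarray(f['R'])
def save(f,n): cv2.imwrite('pics/'+n,f['frame'][:,:,::-1])
E
python3 - <<'E'
from h import *
s=state();print(s)
for c in ['top','scene']:
    f=grab_frame(c);save(f,c+'0.png');np.savez(c+'0.npz',**f)
    print(c,f['fov_y'],f['k1'],-np.asarray(f['R']).T@f['t'])
    for n in ['plate_a_mid','plate_b_mid','plate_c_mid','plate_d_mid','pin_block','pin_neck','loop_bar','cross_hole','post_foot','salt_shaker','kitchen_timer','tub_lid','marker']:
        for r in place_of(c,n)[:4]: print(n,round(r['p'],2),c2w(f,r['at']).round(4))
E
```

```text
pics
{'t': 0.0, 'joints': array([-1.28187313,  0.46945448, -0.04855191,  1.53366228,  0.02408584,
        1.14104728, -0.08230919]), 'qvel': array([ 0.00098545, -0.00167366, -0.00044385,  0.00022939, -0.00017498,
        0.00049158,  0.00058131]), 'joint_efforts': array([-1.71181191e-04, -5.07983816e+01, -8.09501507e-02, -2.36146832e+01,
       -6.13696757e-02,  3.80066223e-02,  1.84672535e-04]), 'ee_pos': array([0.21076891, 0.64064655, 0.23550391]), 'eef_rot': array([ 0.24789876,  1.55659864, -0.25100811]), 'contact_force': array([0.63673465, 0.49975377, 0.23073353]), 'moment': array([-0.0241482 , -0.02331808,  0.01954568]), 'gripper_width': 0.08738390982851611}
top 42.25172997749842 -0.0732038636610454 [ 0.23279656 -0.04977574  1.56249639]
plate_a_mid 0.48 [ 0.4308 -0.1731  0.0038]
plate_b_mid 0.74 [0.5549 0.2268 0.0053]
plate_b_mid 0.57 [ 0.3697 -0.4698 -0.0033]
plate_b_mid 0.24 [ 0.6043  0.3344 -0.0017]
plate_c_mid 0.61 [ 0.4768 -0.3913  0.0061]
plate_c_mid 0.52 [ 0.4309 -0.1721  0.0025]
plate_d_mid 0.62 [0.49   0.0014 0.0739]
pin_block 0.5 [ 4.929e-01 -3.000e-04  6.800e-02]
pin_
[... 472 characters left out ...]

scene 45.222329783457404 0.04558223815259129 [-0.35856166 -1.12711685  0.88463978]
plate_a_mid 0.63 [ 0.4287 -0.1765  0.0028]
plate_b_mid 0.48 [ 0.4324 -0.1769  0.0054]
plate_b_mid 0.47 [ 6.062e-01  3.360e-01 -4.000e-04]
plate_b_mid 0.38 [0.5586 0.2318 0.0008]
plate_c_mid 0.5 [ 0.4709 -0.3902  0.0025]
pin_block 0.45 [ 0.4912 -0.001   0.0723]
pin_neck 0.47 [0.5217 0.0066 0.0629]
pin_neck 0.39 [6.093e-01 3.375e-01 1.000e-04]
loop_bar 0.56 [0.56   0.0112 0.0458]
cross_hole 0.84 [0.518  0.0114 0.0639]
post_foot 0.56 [0.5213 0.0092 0.0038]
salt_shaker 0.63 [0.6077 0.3384 0.0016]
kitchen_timer 0.93 [ 0.6291 -0.3771 -0.0024]
tub_lid 0.81 [ 0.3685 -0.4727  0.0009]
marker 0.45 [0.4675 0.3646 0.0023]
```

Run:
```python
from h import *
f=dict(np.load('top0.npz'))
P=cloud(f);F=200/np.tan(np.radians(f['fov_y'])/2);print(F)
# foot, plates: fit disc of points with z in band
for n,c in dict(p1=(.43,-.174),p2=(.556,.229),p3=(.475,-.391)).items():
    m=(np.hypot(P[...,0]-c[0],P[...,1]-c[1])<.05)&(P[...,2]>.005)&(P[...,2]<.02)
    q=P[m]; v,u=np.nonzero(m)
    (x,y),r=cv2.minEnclosingCircle(q[:,:2].astype(np.float32)); print(n,x,y,'dia',2*r,'z',np.median(q[:,2]),'px',u.mean(),v.mean(), len(q)*0)
for lo,hi,n in [(.005,.02,'foot'),(.035,.055,'bar'),(.064,.078,'posttop'),(.085,.11,'block')]:
    m=(np.hypot(P[...,0]-.52,P[...,1]-.006)<.09)&(P[...,2]>lo)&(P[...,2]<hi); q=P[m]
    if len(q): print(n,cv2.minAreaRect(q[:,:2].astype(np.float32)),np.median(q[:,2]),len(q))
h=np.hypot
im=f['frame'][:,:,::-1]
cv2.imwrite('pics/t.png',np.vstack([cv2.resize(im,(640,400))]))
v,u=np.nonzero((h(P[...,0]-.52,P[...,1]-.006)<.1)&(P[...,2]>.0)); print(u.min(),u.max(),v.min(),v.max())
```

```text
517.616266529138
p1 0.4314630329608917 -0.1754017472267151 dia 0.09816122055053711 z 0.007539484522455297 px 359.8546511627907 217.97674418604652 0
p2 0.5549360513687134 0.22930344939231873 dia 0.09701865911483765 z 0.007638949638390933 px 229.18713450292398 176.1812865497076 0
p3 0.4763277471065521 -0.39049893617630005 dia 0.09795019030570984 z 0.007314343939957566 px 431.1907894736842 203.625 0
foot ((0.5216951370239258, 0.002270817756652832), (0.17075912654399872, 0.17053912580013275), 65.92369079589844) 0.008733606311484916 745
bar ((0.5377790331840515, 0.008913576602935791), (0.055562134832143784, 0.03983934596180916), 8.906877517700195) 0.04960116844613363 82
posttop ((0.5077545046806335, 0.004282845184206963), (0.03110761195421219, 0.07974261045455933), 82.58403015136719) 0.0677591240678046 42
block ((0.4877438545227051, -0.00046300701797008514), (0.0406903475522995, 0.01760818064212799), 10.530577659606934) 0.0921074024115183 84
251 334 56 220
```

View pics/top0.png

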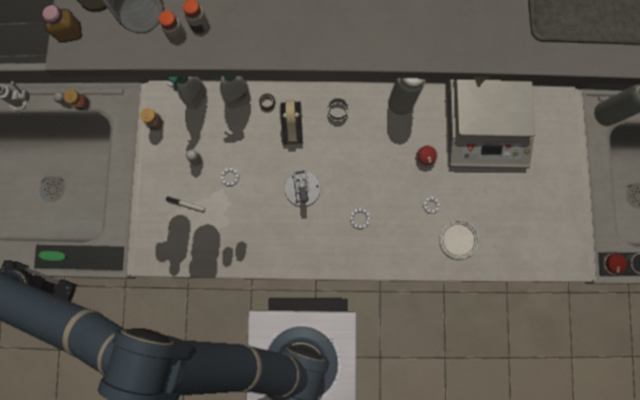

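View pics/scene0.png

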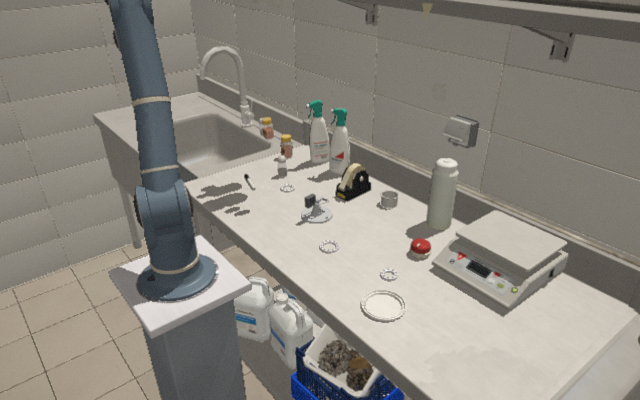

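```bash
python3 - <<'E'
from h import *
from scipy.spatial.transform import Rotation as R
s=state();M=R.from_rotvec(s['eef_rot']).as_matrix();print(M.round(3))
f=grab_frame('wrist');c=-np.asarray(f['R']).T@f['t']
print('cam in tool',M.T@(c-s['ee_pos']),'axes in tool\n',(M.T@np.asarray(f['R']).T).round(3),f['fov_y'],f['k1'])
y=M[:,1];print('yaw of jaw',np.arctan2(y[1],y[0]))
E
python3 -m inch '[1,0.05,-0.06,0.01,0, 1,0.09,-0.11,0.02,0, 1,0.13,-0.16,0.02,0, 1,0.17,-0.21,0.03,0, 1,0.21,-0.26,0.03,0]'
```

```text
[[-0.     0.313  0.95 ]
 [ 0.     0.95  -0.313]
 [-1.     0.    -0.   ]]
cam in tool [-0.14847661 -0.00038277 -0.08275743] axes in tool
 [[ 0.    -0.304  0.953]
 [ 1.     0.001 -0.   ]
 [-0.001  0.953  0.304]] 64.21395106979367 0.02138980356336472
yaw of jaw 1.2529629363900812
t: 2.08
ee_pos: [0.4075, 0.3982, 0.2667]
eef_rot: [0.251, 1.555, -0.248]
contact_force: [1.7, 0.2, -0.1]
gripper_width: 0.0873
```

```bash
python3 -m inch '[1,0.02,-0.05,0,0.17, 1,0.04,-0.1,0,0.34, 1,0.06,-0.15,0,0.5, 1,0.06,-0.17,0,0.5, 1,0.06,-0.17,0,0.5]'
python3 - <<'E'
from h import *
f=grab_frame('wrist');save(f,'w1.png');np.savez('w1.npz',**f);print(state()['t'])
for n in ['plate_b_mid','plate_c_mid','plate_d_mid','plate_a_mid','pin_block']:
    for r in place_of('wrist',n)[:3]: print(n,round(r['p'],2),c2w(f,r['at']).round(4))
E
python3 -m inch '[1,-0.01,-0.06,-0.02,0, 1,-0.01,-0.12,-0.04,0, 1,-0.01,-0.18,-0.05,0, 1,-0.01,-0.22,-0.06,0, 1,-0.01,-0.22,-0.06,0]'
python3 - <<'E'
from h import *
f=grab_frame('wrist');save(f,'w2.png');np.savez('w2.npz',**f);print(state()['ee_pos'])
for n in ['pin_block','pin_neck','loop_bar','cross_hole','post_foot','hitch_pin','pin_loop']:
    for r in place_of('wrist',n)[:2]: print(n,round(r['p'],2),c2w(f,r['at']).round(4))
cv2.imwrite('pics/w12.png',cv2.resize(np.vstack([dict(np.load('w1.npz'))['frame'],f['frame']])[:,:,::-1],(480,600)))
E
```

```text
t: 2.7
ee_pos: [0.4662, 0.2287, 0.266]
eef_rot: [-0.14, 1.566, 0.141]
contact_force: [-0.4, 0.4, 0.3]
gripper_width: 0.0869
2.75
plate_b_mid 0.61 [0.555  0.2276 0.0027]
plate_a_mid 0.64 [0.466  0.3617 0.0026]
plate_a_mid 0.31 [0.5062 0.0035 0.0537]
pin_block 0.64 [ 0.489  -0.0044  0.0745]
t: 3.62
ee_pos: [0.4556, 0.0071, 0.2052]
eef_rot: [-0.14, 1.568, 0.138]
contact_force: [0.1, 0.7, 0.1]
gripper_width: 0.0868
[0.45616833 0.00933774 0.2056167 ]
pin_neck 0.65 [0.4641 0.3593 0.0028]
pin_neck 0.64 [0.5215 0.0006 0.0567]
loop_bar 0.86 [0.5641 0.0124 0.0493]
cross_hole 0.79 [0.5218 0.0068 0.0622]
cross_hole 0.57 [0.5225 0.004  0.0556]
post_foot 0.58 [ 0.5234  0.0031 -0.0016]
post_foot 0.41 [ 0.434  -0.1695  0.0015]
hitch_pin 0.55 [0.5079 0.0066 0.0531]
hitch_pin 0.15 [ 0.4329 -0.1718  0.0026]Traceback (most recent call last):
  File "<stdin>", line 4, in <module>
ValueError: it knows: cross_hole, hitch_pin, kitchen_timer, loop_bar, marker, pin_block, pin_neck, plate_a_mid, plate_b_mid, plate_c_mid, plate_d_mid, post_foot, salt_shaker, tub_lid
```

Run:
```python
from h import *
g=dict(np.load('w1.npz'));f=dict(np.load('w2.npz'))
cv2.imwrite('pics/w12.png',cv2.resize(np.vstack([g['frame'],f['frame']])[:,:,::-1],(480,600)))
P=cloud(f);near=np.hypot(P[...,0]-.52,P[...,1]-.006)<.09
for lo,hi,n in [(.004,.016,'foot'),(.035,.057,'bar'),(.066,.074,'posttop'),(.088,.1,'blocktop')]:
    q=P[near&(P[...,2]>lo)&(P[...,2]<hi)]; r=cv2.minAreaRect(q[:,:2].astype(np.float32)); print(n,np.round(r[0],4),np.round(r[1],4),r[2],np.median(q[:,2]).round(4),len(q),cv2.minEnclosingCircle(q[:,:2].astype(np.float32)))
P=cloud(g);q=P[(np.hypot(P[...,0]-.555,P[...,1]-.228)<.045)&(P[...,2]>.005)&(P[...,2]<.03)]
print(cv2.minEnclosingCircle(q[:,:2].astype(np.float32)),np.median(q[:,2]))
```

```text
foot [ 0.5251 -0.0065] [0.1529 0.1337] 38.8475341796875 0.0104 4650 ((0.5251667499542236, 0.004895150661468506), 0.08897661417722702)
bar [0.5171 0.0039] [0.0974 0.0394] 10.463398933410645 0.0512 506 ((0.5184041857719421, 0.005786345340311527), 0.050549812614917755)
posttop [0.4989 0.0016] [0.0628 0.0189] 10.00057601928711 0.0701 193 ((0.49881282448768616, 0.001361460075713694), 0.031605906784534454)
blocktop [ 0.4877 -0.0009] [0.0397 0.0186] 10.051787376403809 0.0941 870 ((0.4877997636795044, -0.0002825767733156681), 0.020892851054668427)
((0.5550248026847839, 0.23044265806674957), 0.028726179152727127) 0.009246859248862494
```

View pics/w12.png

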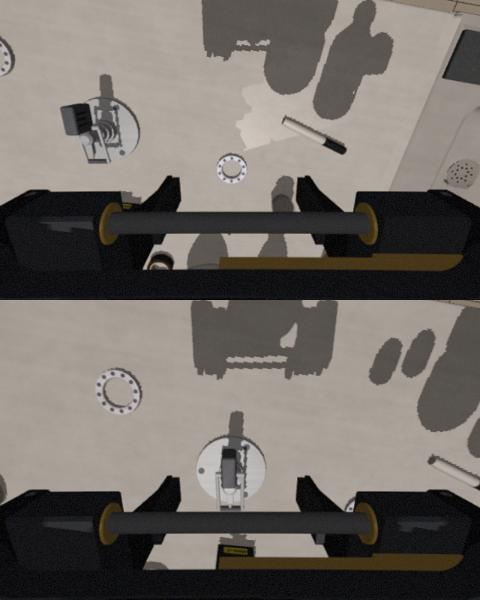

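```bash
python3 -m inch '[0.75,0.05,0.0015,-0.02,0, 0.75,0.101,0.0025,-0.05,0, 0.75,0.101,0.0025,-0.11,0, 0.75,0.101,0.0025,-0.16,0, 0.75,0.101,0.0025,-0.16,0]' 10;  python3 - <<'E'
from h import *
s=state();print(s['ee_pos'],s['contact_force'])
E
python3 -m inch '[0.3,0,0,0,0, 0.3,0,0,0,0,0.3,0,0,0,0,0.3,0,0,0,0,0.3,0,0,0,0]' 10
```

```text
t: 4.6
ee_pos: [0.5542, 0.0127, 0.0424]
eef_rot: [-0.144, 1.575, 0.144]
contact_force: [-1.4, 0.5, 0.4]
gripper_width: 0.0656
[0.55417897 0.01273736 0.04244355] [-1.44951441  0.47975772  0.35809112]
t: 5.22
ee_pos: [0.5579, 0.0122, 0.0465]
eef_rot: [-0.143, 1.564, 0.143]
contact_force: [0.2, 0.9, 1.5]
gripper_width: 0.0378
```

```bash
python3 -m inch '[0.3,0.001,0,0.011,0, 0.3,0,0,0.022,0, 0.3,-0.0045,-0.001,0.035,0, 0.3,-0.01,-0.002,0.045,0, 0.3,-0.01,-0.002,0.045,0]' 10; python3 -m inch '[0.7,0,0,0,0, 0.75,0,0,0,0, 0.75,0.01,0.0,0.06,0,0.75,-0.04,-0.005,0.1,0,0.75,-0.08,-0.01,0.1,0]'
python3 - <<'E'
from h import *
f=grab_frame('wrist');save(f,'w3.png');np.savez('w3.npz',**f);print(state()['ee_pos'])
for n in ['pin_block','loop_bar']:
    for r in place_of('wrist',n)[:2]: print(n,round(r['p'],2),c2w(f,r['at']).round(4))
E
```

```text
t: 5.85
ee_pos: [0.5473, 0.01, 0.092]
eef_rot: [-0.143, 1.564, 0.143]
contact_force: [0.1, 0.8, -1.2]
gripper_width: 0.0378
t: 6.48
ee_pos: [0.4681, -0.0, 0.1932]
eef_rot: [-0.143, 1.561, 0.143]
contact_force: [-0.3, -0.8, 0.3]
gripper_width: 0.065
[ 0.4607132  -0.00112625  0.19113399]
pin_block 0.56 [ 0.4819 -0.0063  0.0695]
loop_bar 0.57 [0.5384 0.0063 0.1027]
```

View pics/w3.png

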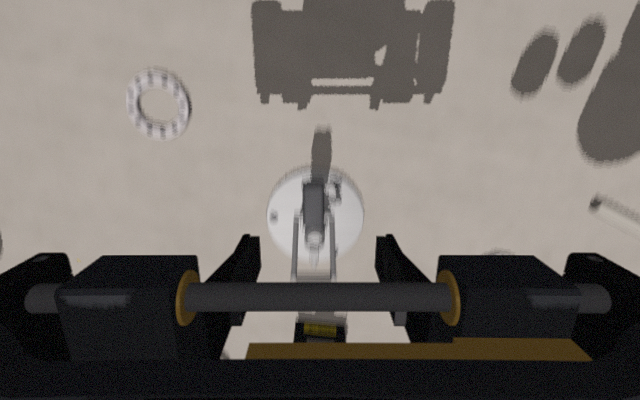

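Run:
```python
from h import *
f=grab_frame('wrist')
P=cloud(f);near=np.hypot(P[...,0]-.485,P[...,1])<.045
q=P[near&(P[...,2]>.088)&(P[...,2]<.1)]; r=cv2.minAreaRect(q[:,:2].astype(np.float32));print(r,len(q),np.median(q,0)); print(state()['ee_pos'])
```

```text
((0.4943069517612457, 0.0020669493824243546), (0.0652175024151802, 0.03722274303436279), 6.93133544921875) 697 [ 0.4857709  -0.00220556  0.09009776]
[4.67056305e-01 1.25810672e-04 1.90960291e-01]
```

```bash
python3 -m inch '[0.75,0.02,-0.0005,-0.05,0, 0.75,0.02,-0.0005,-0.1,0, 0.75,0.02,-0.0005,-0.118,0, 0.75,0.02,-0.0005,-0.118,0,0.75,0.02,-0.0005,-0.118,0]'; python3 -m inch '[0,0,0,0,0, 0,0,0,0,0,0,0,0,0,0,0,0,0,0,0,0,0,0,0,0]' 25
```

```text
t: 7.3
ee_pos: [0.4885, -0.0004, 0.0732]
eef_rot: [-0.143, 1.565, 0.143]
contact_force: [0.2, -0.2, 0.1]
gripper_width: 0.0652
t: 7.92
ee_pos: [0.4872, -0.0004, 0.0729]
eef_rot: [-0.143, 1.566, 0.143]
contact_force: [0.7, -0.1, -0.5]
gripper_width: 0.0229
```

```bash
python3 -m inch '[0,0,0,0,0, 0,-0.015,-0.0027,0.0,0, 0,-0.03,-0.0054,0,0, 0,-0.045,-0.0081,0,0, 0,-0.05,-0.009,0.0,0]' 25; python3 -m inch '[0,0,0,0,0, 0,-0.003,0,0.03,0, 0,0,0.03,0.05,0, 0,0.01,0.08,0.05,0, 0,0.02,0.12,0.04,0]'
```

```text
t: 8.55
ee_pos: [0.4354, -0.0098, 0.0728]
eef_rot: [-0.142, 1.567, 0.143]
contact_force: [0.1, 0.2, -0.8]
gripper_width: 0.018
t: 9.18
ee_pos: [0.459, 0.1129, 0.114]
eef_rot: [-0.142, 1.562, 0.145]
contact_force: [0.4, -0.2, -1.8]
gripper_width: 0.0175
```

```bash
python3 -m inch '[0,0,0,-0.045,0, 0,0,0,-0.085,0, 0,0,0,-0.0935,0, 0,0,0,-0.0945,0, 0,0,0,-0.0945,0]'
python3 - <<'E'
from h import *
s=state();print(s['ee_pos'],s['contact_force'])
E
```

```text
t: 9.8
ee_pos: [0.4585, 0.1115, 0.0194]
eef_rot: [-0.142, 1.564, 0.144]
contact_force: [-0.8, 1.1, 4.3]
gripper_width: 0.0181
[0.45853623 0.11147508 0.01940069] [-0.80356695  1.0996825   4.32232335]
```

```bash
python3 -m inch '[0.6,0,0,0,0, 0.75,0,0,0,0, 0.75,0,0,0.06,0, 1,0,-0.03,0.12,0, 1,0,-0.09,0.12,0]'
python3 - <<'E'
from h import *
for w in ['w2','w3']:
    g=dict(np.load(w+'.npz'));P=cloud(g)
    m=(np.hypot(P[...,0]-.431,P[...,1]+.174)<.042)&(P[...,2]>.005)&(P[...,2]<.03);q=P[m]
    print(w,len(q),cv2.minEnclosingCircle(q[:,:2].astype(np.float32)),np.median(q[:,2]))
    v,u=np.nonzero(m);print(u.mean(),v.mean(),cv2.fitEllipse(cv2.convexHull(np.stack([u,v],-1).astype(np.int32))))
s=state();print(s['ee_pos'])
E
```

```text
t: 10.42
ee_pos: [0.4607, 0.0221, 0.1422]
eef_rot: [-0.146, 1.556, 0.149]
contact_force: [1.2, -0.9, 0.1]
gripper_width: 0.0598
w2 1669 ((0.4313124716281891, -0.17127329111099243), 0.03115813434123993) 0.00927232933918663
155.17495506291192 121.6045536249251 ((155.9011993408203, 121.891845703125), (55.614036560058594, 64.62294006347656), 130.00485229492188)
w3 1877 ((0.4310453534126282, -0.1719866693019867), 0.03148080036044121) 0.009271681799250028
156.29248801278635 108.75066595631327 ((157.16355895996094, 109.1584243774414), (58.59961700439453, 68.7475814819336), 134.7000732421875)
[0.46074147 0.02211242 0.14215481]
```

```bash
python3 -m inch '[1,-0.01,-0.06,0,0, 1,-0.02,-0.12,0,0, 1,-0.028,-0.18,0,0, 1,-0.028,-0.193,0,0, 1,-0.028,-0.193,-0.03,0]'; python3 -m inch '[1,0,0,-0.02,0,1,0,0,-0.02,0]'
python3 - <<'E'
from h import *
f=grab_frame('wrist');save(f,'w4.png');np.savez('w4.npz',**f)
s=state();print(s['ee_pos'])
P=cloud(f)
m=(np.hypot(P[...,0]-.431,P[...,1]+.172)<.042)&(P[...,2]>.005)&(P[...,2]<.03);q=P[m]
print(len(q),cv2.minEnclosingCircle(q[:,:2].astype(np.float32)),np.median(q[:,2]))
E
```

```text
t: 11.05
ee_pos: [0.431, -0.1741, 0.1095]
eef_rot: [-0.142, 1.561, 0.139]
contact_force: [-0.2, 0.3, -0.2]
gripper_width: 0.0869
t: 11.3
ee_pos: [0.4283, -0.1713, 0.0871]
eef_rot: [-0.143, 1.57, 0.145]
contact_force: [-0.1, -0.3, -0.1]
gripper_width: 0.0867
[ 0.42912515 -0.17170892  0.08797693]
2865 ((0.43132394552230835, -0.17143584787845612), 0.03149118646979332) 0.009176664073090892
```

View pics/w4.png

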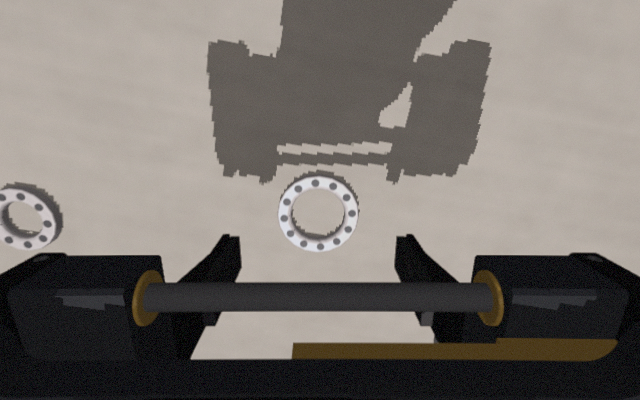

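```bash
python3 -m inch '[1,0.002,0,-0.04,0, 1,0.002,0,-0.07,0, 1,0.002,0,-0.0725,0, 1,0.002,0,-0.0725,0, 0.5,0.002,0,-0.0725,0]' 25;  python3 -m inch '[0.5,0,0,0,0, 0.5,0,0,0,0,0.5,0,0,0,0,0.5,0,0,0,0]' 25; python3 -m inch '[0.5,0,0,0.04,0, 0.5,0,0,0.09,0,0.5,0,0.03,0.11,0,0.5,0.01,0.08,0.11,0,0.5,0.01,0.08,0.11,0]' 25
python3 - <<'E'
from h import *
f=grab_frame('wrist');save(f,'w5.png');np.savez('w5.npz',**f)
s=state();print(s['ee_pos'])
P=cloud(f)
near=np.hypot(P[...,0]-.52,P[...,1]-.005)<.058
for lo,hi in [(.007,.013),(.066,.073)]:
    q=P[near&(P[...,2]>lo)&(P[...,2]<hi)]
    print(len(q),np.median(q,0),cv2.minEnclosingCircle(q[:,:2].astype(np.float32)))
E
```

```text
t: 11.98
ee_pos: [0.4323, -0.1727, 0.0172]
eef_rot: [-0.144, 1.563, 0.142]
contact_force: [0.7, -0.3, -0.9]
gripper_width: 0.0827
t: 12.48
ee_pos: [0.4314, -0.1723, 0.0162]
eef_rot: [-0.143, 1.566, 0.143]
contact_force: [-0.6, 1.3, 6.5]
gripper_width: 0.0615
t: 13.1
ee_pos: [0.4418, -0.0887, 0.1259]
eef_rot: [-0.148, 1.565, 0.15]
contact_force: [0.8, -1.0, -0.8]
gripper_width: 0.0615
[ 0.44125372 -0.09088879  0.12568435]
2009 [0.49631022 0.00299304 0.0102971 ] ((0.520105242729187, 0.00456638541072607), 0.055010441690683365)
0 [nan nan nan] ((0.0, 0.0), 0.0)
  return _methods._mean(a, axis=axis, dtype=dtype,
  ret = um.true_divide(
```

View pics/w5.png

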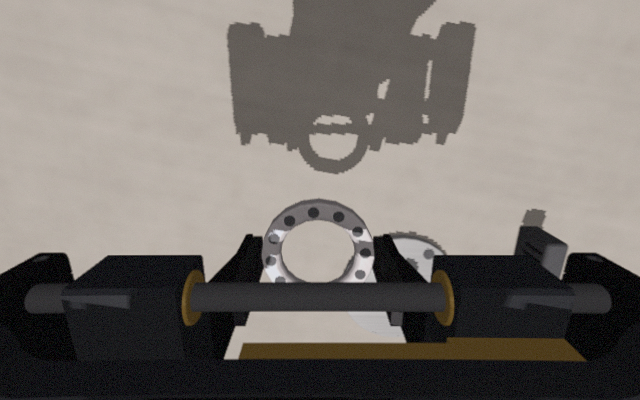

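```bash
python3 -m inch '[0.5,0.04,0.05,0,0, 0.5,0.078,0.096,0,0, 0.5,0.078,0.096,0,0,0.5,0.078,0.096,0,0]' 25
python3 - <<'E'
from h import *
s=state();print(s['ee_pos'])
f=grab_frame('wrist');save(f,'w6.png');print(state()['ee_pos'])
E
```

```text
t: 13.65
ee_pos: [0.5183, 0.0019, 0.1251]
eef_rot: [-0.143, 1.568, 0.141]
contact_force: [-0.1, -0.2, -0.8]
gripper_width: 0.0614
[0.51830519 0.00189788 0.12506161]
[0.51802952 0.00136135 0.12520978]
```

View pics/w6.png

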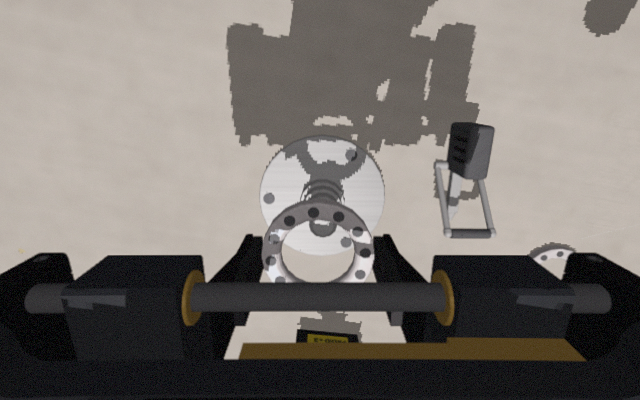

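```bash
python3 -m inch '[0.5,0.0017,0.003,-0.03,0, 0.5,0.0015,0.003,-0.06,0, 0.5,0.0015,0.003,-0.078,0,0.5,0.0015,0.003,-0.084,0,0.5,0.0015,0.003,-0.084,0]' 25
python3 - <<'E'
from h import *
s=state();print(s['ee_pos'],s['contact_force'])
E
```

```text
t: 14.32
ee_pos: [0.5204, 0.0054, 0.0419]
eef_rot: [-0.142, 1.567, 0.141]
contact_force: [-0.1, -0.2, -0.3]
gripper_width: 0.0618
[0.52035821 0.00536588 0.04193766] [-0.12153328 -0.20660311 -0.29603328]
```

```bash
python3 -m inch '[0.5,0,0,-0.006,0, 0.5,0,0,-0.012,0,0.5,0,0,-0.0145,0,0.5,0,0,-0.0145,0]' 25
python3 - <<'E'
from h import *
s=state();print(s['ee_pos'],s['contact_force'],s['moment'])
E
```

```text
t: 14.82
ee_pos: [0.5206, 0.0066, 0.0271]
eef_rot: [-0.143, 1.566, 0.143]
contact_force: [0.5, 0.5, -0.8]
gripper_width: 0.0615
[0.5205796  0.00664103 0.02713826] [ 0.51580315  0.51999813 -0.84689605] [ 0.01401424 -0.02225477 -0.0293615 ]
```

```bash
python3 -m inch '[1,0,0,0,0, 1,0,0,0,0,1,0,0,0.05,0,1,0,0,0.1,0,1,0.01,0.05,0.11,0]' 25
python3 - <<'E'
from h import *
f=grab_frame('wrist');save(f,'w7.png');np.savez('w7.npz',**f)
P=cloud(f)
near=np.hypot(P[...,0]-.52,P[...,1]-.005)<.034
q=P[near&(P[...,2]>.0155)&(P[...,2]<.023)];print(len(q),np.median(q,0),cv2.minEnclosingCircle(q[:,:2].astype(np.float32)))
E
python3 -m inch '[1,0.01,0.06,0,0, 1,0.02,0.12,0,0,1,0.02,0.168,-0.02,0,1,0.02,0.168,-0.04,0,1,0.02,0.168,-0.05,0]' 25
python3 - <<'E'
from h import *
f=grab_frame('wrist');save(f,'w8.png');np.savez('w8.npz',**f)
s=state();print(s['ee_pos'])
P=cloud(f)
m=(np.hypot(P[...,0]-.555,P[...,1]-.229)<.04)&(P[...,2]>.005)&(P[...,2]<.03);q=P[m]
print(len(q),cv2.minEnclosingCircle(q[:,:2].astype(np.float32)),np.median(q[:,2]))
print(state()['ee_pos'])
E
```

```text
t: 15.45
ee_pos: [0.533, 0.0529, 0.1413]
eef_rot: [-0.137, 1.559, 0.135]
contact_force: [0.5, 1.4, -0.4]
gripper_width: 0.0872
2321 [0.51317894 0.0095979  0.01921363] ((0.520813524723053, 0.005712301004678011), 0.031047817319631577)
t: 16.12
ee_pos: [0.5498, 0.2248, 0.086]
eef_rot: [-0.145, 1.568, 0.144]
contact_force: [0.2, -0.7, 0.4]
gripper_width: 0.0872
[0.5496113  0.22370388 0.08527716]
2530 ((0.554975152015686, 0.23069210350513458), 0.028525572270154953) 0.009188166555629124
[0.5496113  0.22370388 0.08527716]
```

View pics/w7.png

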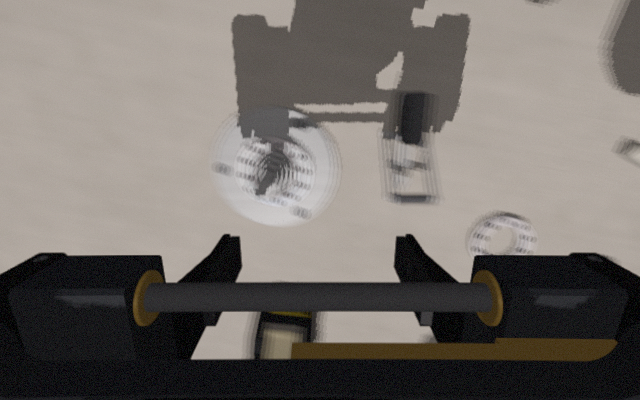

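```bash
python3 -m inch '[1,0.0053,0.006,-0.04,0, 1,0.0053,0.006,-0.065,0, 1,0.0053,0.006,-0.0695,0, 1,0.0053,0.006,-0.0695,0, 0.4,0.0053,0.006,-0.0695,0]' 25;  python3 -m inch '[0.4,0,0,0,0, 0.4,0,0,0,0,0.4,0,0,0,0,0.4,0,0,0,0]' 25;  python3 - <<'E'
from h import *
s=state();print(s['ee_pos'],s['contact_force'])
E
python3 -m inch '[0.4,0,0,0.04,0, 0.4,0,0,0.09,0,0.4,0,-0.03,0.11,0,0.4,-0.01,-0.08,0.11,0,0.4,-0.02,-0.14,0.11,0]' 25
python3 -m inch '[0.4,-0.01,-0.06,0,0,0.4,-0.0145,-0.085,0,0,0.4,-0.0145,-0.085,0,0,0.4,-0.0145,-0.085,0,0]' 25
python3 - <<'E'
from h import *
s=state();print(s['ee_pos'])
f=grab_frame('wrist');save(f,'w9.png');print(state()['ee_pos'])
E
```

```text
t: 16.8
ee_pos: [0.557, 0.2306, 0.0193]
eef_rot: [-0.142, 1.564, 0.143]
contact_force: [0.8, -0.2, 0.3]
gripper_width: 0.0827
t: 17.3
ee_pos: [0.5561, 0.2309, 0.0182]
eef_rot: [-0.143, 1.566, 0.144]
contact_force: [-0.7, -0.2, 2.5]
gripper_width: 0.056
[0.55611634 0.23087045 0.01816672] [-0.67995364 -0.18312553  2.48110469]
t: 17.92
ee_pos: [0.5356, 0.09, 0.1278]
eef_rot: [-0.145, 1.566, 0.145]
contact_force: [0.8, -0.9, -1.2]
gripper_width: 0.0563
t: 18.42
ee_pos: [0.5216, 0.007, 0.1276]
eef_rot: [-0.144, 1.566, 0.145]
contact_force: [-0.3, 0.4, -1.6]
gripper_width: 0.0564
[0.52163672 0.00702163 0.12761271]
[0.52174375 0.00741116 0.12762134]
```

View pics/w9.png

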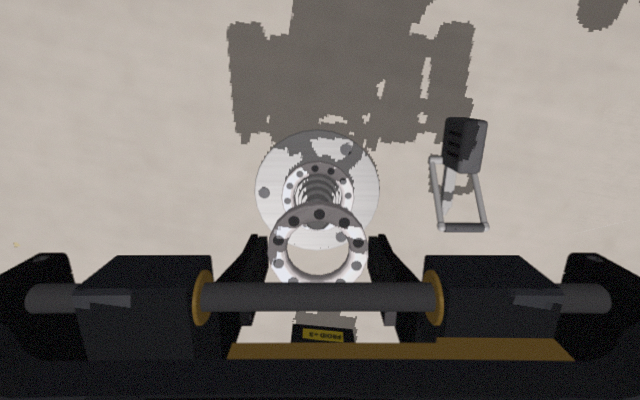

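```bash
python3 -m inch '[0.4,-0.0005,-0.0015,-0.03,0, 0.4,-0.0005,-0.0015,-0.055,0, 0.4,-0.0005,-0.0015,-0.072,0,0.4,-0.0005,-0.0015,-0.074,0,0.4,-0.0005,-0.0015,-0.074,0]' 25; python3 -m inch '[0.4,0,0,-0.006,0, 0.4,0,0,-0.010,0,0.4,0,0,-0.0135,0,0.4,0,0,-0.0135,0]' 25
python3 - <<'E'
from h import *
s=state();print(s['ee_pos'],s['contact_force'],s['moment'])
E
```

```text
t: 19.1
ee_pos: [0.5216, 0.0044, 0.0542]
eef_rot: [-0.143, 1.565, 0.144]
contact_force: [-0.4, -0.2, -0.9]
gripper_width: 0.0564
t: 19.6
ee_pos: [0.5209, 0.0043, 0.0401]
eef_rot: [-0.143, 1.566, 0.143]
contact_force: [-0.1, 1.2, -2.0]
gripper_width: 0.0561
[0.52094649 0.00430897 0.04008823] [-0.0690996   1.20213438 -1.99064659] [ 0.27148532 -0.08647648 -0.02199207]
```

```bash
python3 -m inch '[1,0,0,0,0, 1,0,0,0,0,1,0,0,0.05,0,1,-0.01,-0.03,0.1,0,1,-0.01,-0.05,0.11,0]' 25
python3 - <<'E'
from h import *
f=grab_frame('wrist');save(f,'w10.png')
P=cloud(f)
near=np.hypot(P[...,0]-.52,P[...,1]-.005)<.034
q=P[near&(P[...,2]>.0255)&(P[...,2]<.033)];print(len(q),np.median(q,0),cv2.minEnclosingCircle(q[:,:2].astype(np.float32)))
E
python3 -m inch '[1,-0.005,-0.06,0,0, 1,-0.01,-0.12,0,0,1,-0.015,-0.18,0,0,1,-0.02,-0.24,0,0,1,-0.03,-0.3,0,0]' 25
python3 -m inch '[1,-0.005,-0.04,-0.03,0,1,-0.005,-0.045,-0.06,0,1,-0.005,-0.045,-0.06,0]'
python3 - <<'E'
from h import *
f=grab_frame('wrist');save(f,'w11.png')
s=state();print(s['ee_pos'])
P=cloud(f)
m=(np.hypot(P[...,0]-.476,P[...,1]+.391)<.04)&(P[...,2]>.005)&(P[...,2]<.03);q=P[m]
print(len(q),cv2.minEnclosingCircle(q[:,:2].astype(np.float32)),np.median(q[:,2]))
print(state()['ee_pos'])
E
```

```text
t: 20.23
ee_pos: [0.5125, -0.0475, 0.1537]
eef_rot: [-0.142, 1.56, 0.142]
contact_force: [0.2, -0.1, 0.4]
gripper_width: 0.086
1730 [ 0.51230848 -0.00263916  0.02884313] ((0.52027428150177, 0.0029574113432317972), 0.028453050181269646)
t: 20.9
ee_pos: [0.4808, -0.3469, 0.1487]
eef_rot: [-0.143, 1.567, 0.145]
contact_force: [0.3, 0.2, 0.6]
gripper_width: 0.0868
t: 21.28
ee_pos: [0.4738, -0.3896, 0.0865]
eef_rot: [-0.138, 1.572, 0.146]
contact_force: [0.2, 0.1, 0.7]
gripper_width: 0.0873
[ 0.47522831 -0.38981037  0.08838933]
2222 ((0.4752647578716278, -0.38957154750823975), 0.02553706243634224) 0.009166863254554302
[ 0.47522831 -0.38981037  0.08838933]
```

View pics/w11.png

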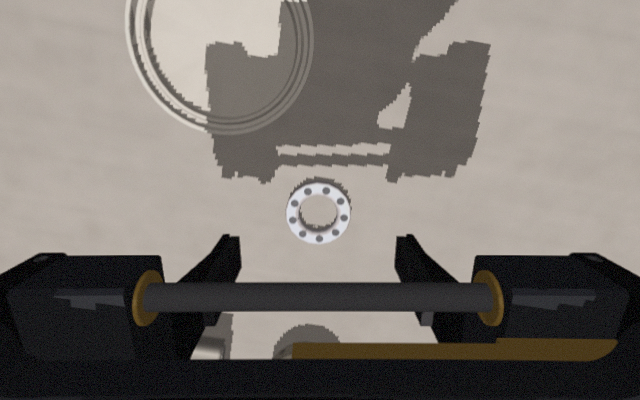

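```bash
python3 -m inch '[1,0.0005,0,-0.04,0, 1,0.0005,0,-0.065,0, 1,0.0005,0,-0.0715,0, 1,0.0005,0,-0.0715,0, 0.4,0.0005,0,-0.0715,0]' 25;  python3 -m inch '[0.4,0,0,0,0, 0.4,0,0,0,0,0.4,0,0,0,0,0.4,0,0,0,0]' 25;  python3 - <<'E'
from h import *
s=state();print(s['ee_pos'],s['contact_force'])
E
python3 -m inch '[0.4,0,0,0.04,0, 0.4,0,0.02,0.09,0,0.4,0.01,0.07,0.12,0,0.4,0.015,0.13,0.12,0,0.4,0.02,0.19,0.12,0]' 25
python3 -m inch '[0.4,0.01,0.06,0,0,0.4,0.02,0.12,0,0,0.4,0.026,0.18,0,0,0.4,0.026,0.204,0,0,0.4,0.026,0.204,0,0]' 25
python3 -m inch '[0.4,0,0,0,0]' 25
python3 - <<'E'
from h import *
s=state();print(s['ee_pos'])
f=grab_frame('wrist');save(f,'w12.png');print(state()['ee_pos'])
E
```

```text
t: 21.95
ee_pos: [0.4775, -0.3914, 0.0203]
eef_rot: [-0.145, 1.564, 0.142]
contact_force: [0.0, 0.2, -0.2]
gripper_width: 0.0826
t: 22.45
ee_pos: [0.4764, -0.3905, 0.0189]
eef_rot: [-0.142, 1.566, 0.144]
contact_force: [-1.5, 0.8, 2.1]
gripper_width: 0.0496
[ 0.47644625 -0.39047223  0.01893587] [-1.4560473   0.79164848  2.05465513]
t: 23.08
ee_pos: [0.4966, -0.1993, 0.1391]
eef_rot: [-0.143, 1.565, 0.142]
contact_force: [-0.3, 0.6, -2.0]
gripper_width: 0.0493
t: 23.7
ee_pos: [0.5223, 0.0054, 0.1385]
eef_rot: [-0.146, 1.566, 0.147]
contact_force: [0.3, -1.2, -1.5]
gripper_width: 0.0497
t: 23.82
ee_pos: [0.5223, 0.0015, 0.1387]
eef_rot: [-0.142, 1.567, 0.141]
contact_force: [0.6, 0.5, -1.7]
gripper_width: 0.0495
[0.522299   0.00147703 0.13866669]
[0.52233678 0.00109168 0.13871667]
```

View pics/w12.png

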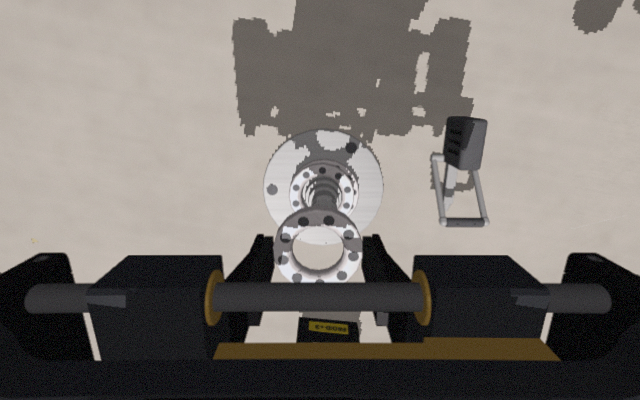

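```bash
python3 -m inch '[0.4,-0.0012,0.004,-0.03,0, 0.4,-0.0012,0.004,-0.055,0, 0.4,-0.0012,0.004,-0.074,0,0.4,-0.0012,0.004,-0.0765,0,0.4,-0.0012,0.004,-0.0765,0]' 25; python3 -m inch '[0.4,0,0,-0.006,0, 0.4,0,0,-0.010,0,0.4,0,0,-0.0120,0,0.4,0,0,-0.012,0]' 25
python3 - <<'E'
from h import *
s=state();print(s['ee_pos'],s['contact_force'],s['moment'])
E
```

```text
t: 24.5
ee_pos: [0.5216, 0.006, 0.0627]
eef_rot: [-0.142, 1.566, 0.141]
contact_force: [0.2, 0.6, -1.0]
gripper_width: 0.0498
t: 25.0
ee_pos: [0.5212, 0.0071, 0.0502]
eef_rot: [-0.143, 1.566, 0.143]
contact_force: [0.3, -0.3, -2.0]
gripper_width: 0.0497
[0.52121354 0.00712714 0.05019939] [ 0.33648671 -0.29202672 -1.98692177] [ 0.11851529 -0.00461312 -0.02331493]
```

```bash
python3 -m inch '[1,0,0,0,0, 1,0,0,0,0,1,0,0,0.05,0,1,-0.01,0.02,0.08,0,1,-0.03,0.06,0.08,0]' 25; python3 -m inch '[1,-0.015,0.04,0,0,1,-0.015,0.04,0,0,1,-0.015,0.04,0,0]'
python3 - <<'E'
from h import *
f=grab_frame('wrist');save(f,'w13.png');np.savez('w13.npz',**f);print(state()['ee_pos'])
P=cloud(f)
near=np.hypot(P[...,0]-.52,P[...,1]-.005)<.036
for lo,hi in [(.007,.013),(.016,.022),(.026,.032),(.036,.042),(.067,.072)]:
    n=near if lo>.01 else np.hypot(P[...,0]-.52,P[...,1]-.005)<.06
    q=P[n&(P[...,2]>lo)&(P[...,2]<hi)]
    if len(q):print(lo,len(q),np.median(q,0),cv2.minEnclosingCircle(q[:,:2].astype(np.float32)))
n=np.hypot(P[...,0]-.475,P[...,1]-.115)<.06
q=P[n&(P[...,2]>.034)&(P[...,2]<.045)];print('block',len(q),cv2.minAreaRect(q[:,:2].astype(np.float32)),np.median(q[:,2]))
for nm in ['pin_block','loop_bar','pin_neck']:
    for r in place_of('wrist',nm)[:1]: print(nm,round(r['p'],2),c2w(f,r['at']).round(4))
g=grab_frame('top');Q=cloud(g);print('ring?',Q[96:107:5,260:276:3].round(3).tolist())
im=np.hstack([f['frame'][60:310,150:550],cv2.resize(g['frame'][70:260,130:480],(460,250))])
cv2.imwrite('pics/c13.png',im[:,:800,::-1])
for r in place_of('top','plate_d_mid')[:3]: print(r['p'],c2w(g,r['at']).round(3))
E
```

```text
t: 25.62
ee_pos: [0.4939, 0.0665, 0.1333]
eef_rot: [-0.139, 1.559, 0.14]
contact_force: [0.3, 0.8, -0.7]
gripper_width: 0.085
t: 26.0
ee_pos: [0.4766, 0.1066, 0.1306]
eef_rot: [-0.143, 1.565, 0.143]
contact_force: [0.4, -0.1, -0.2]
gripper_width: 0.0871
[0.47680172 0.10603231 0.1304863 ]
0.007 5484 [0.49658335 0.00293797 0.01040218] ((0.5201725959777832, 0.004567147232592106), 0.05575108528137207)
0.016 501 [0.49947834 0.02426392 0.01918982] ((0.5135983228683472, 0.0094405272975564), 0.03008507564663887)
0.026 562 [0.50029829 0.00387993 0.02889298] ((0.5199112892150879, 0.0035703801549971104), 0.0281270332634449)
0.036 1749 [0.51294338 0.01132635 0.03940491] ((0.520651638507843, 0.0060941921547055244), 0.02537366934120655)
0.067 475 [0.51897153 0.00607902 0.06993094] ((0.5208548903465271, 0.00549140153452754), 0.009374876506626606)
block 1456 ((0.4782673120498657, 0.1140163391828537), (0.08707387745380402, 0.03940790519118309), 10.119309425354004) 0.04007284335372942
pin_block 0.92 [0.4576 0.1078 0.0187]
loop_bar 0.95 [0.5158 0.1195 0.0443]
pin_neck 0.87 [0.4856 0.1152 0.0022]
ring? [[[0.811, 0.143, 0.016], [0.812, 0.134, 0.014], [0.814, 0.125, 0.01], [0.813, 0.115, 0.012], [0.813, 0.106, 0.012], [0.818, 0.097, -0.001]], [[0.795, 0.142, 0.017], [0.798, 0.134, 0.008], [0.8, 0.125, 0.002], [0.801, 0.116, -0.0], [0.797, 0.105, 0.012], [0.801, 0.097, 0.0]], [[0.779, 0.142, 0.014], [0.779, 0.133, 0.015], [0.779, 0.123, 0.014], [0.779, 0.114, 0.016], [0.778, 0.104, 0.017], [0.785, 0.096, -0.002]]]
```

View pics/c13.png

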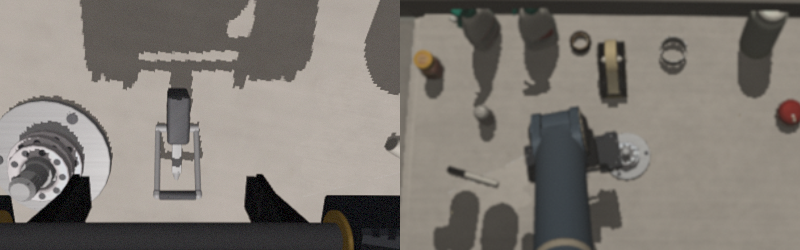

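Run:
```python
from h import *
f=dict(np.load('top0.npz'));P=cloud(f);I=f['frame']
for n,c in dict(ring=(.797,.122),b=(.555,.23),c=(.476,-.39)).items():
    m=(np.hypot(P[...,0]-c[0],P[...,1]-c[1])<.032)&(P[...,2]>.004)
    v,u=np.nonzero(m);print(n,len(u),u.min(),u.max(),v.min(),v.max(),I[m].mean(0),np.percentile(P[m][:,2],[10,50,90,98]).round(4))
def proj(f,X):
    F=200/np.tan(np.radians(f['fov_y'])/2);c=np.asarray(f['R'])@X+f['t'];a=c[:2]/c[2];a=a*(1+f['k1']*(a@a));return a*F+[f['cx'],f['cy']]
s=dict(np.load('scene0.npz'));p=proj(s,np.array([.797,.122,.01]));print(p)
x,y=p.astype(int);A=cv2.resize(s['frame'][y-25:y+25,x-30:x+30],(360,300),interpolation=2)
B=cv2.resize(I[80:190,220:352],(360,300),interpolation=2)
cv2.imwrite('pics/cmp.png',np.hstack([A,B])[:,:,::-1])
```

```text
ring 175 258 275 93 110 [77.97142857 71.62285714 63.30857143] [0.0062 0.0144 0.0203 0.0234]
b 156 220 239 166 186 [137.5        134.34615385 130.44230769] [0.0048 0.0077 0.0116 0.0135]
c 143 422 440 195 213 [138.45454545 134.68531469 130.8041958 ] [0.0047 0.0072 0.0113 0.0137]
[353.15819167 177.85056891]
```

View pics/cmp.png

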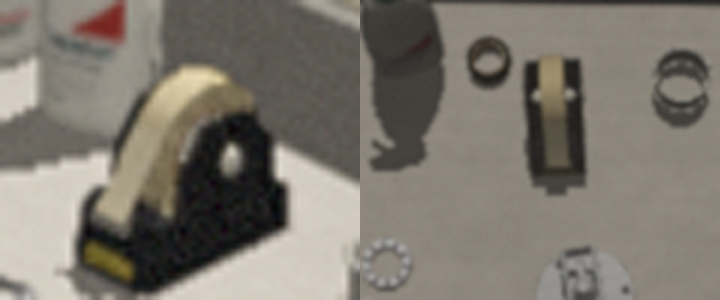

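```bash
python3 -m inch '[0.75,-0.0182,0.005,-0.03,0, 0.75,-0.0182,0.005,-0.07,0, 0.75,-0.0182,0.005,-0.1,0, 0.75,-0.0182,0.005,-0.111,0,0.75,-0.0182,0.005,-0.111,0]'; python3 -m inch '[0,0,0,0,0, 0,0,0,0,0,0,0,0,0,0,0,0,0,0,0,0,0,0,0,0]' 25;python3 -m inch '[0,0,0,0,0, 0,0,0,0,0]' 25
python3 - <<'E'
from h import *
s=state();print(s['ee_pos'],s['contact_force'])
E
```

```text
t: 26.92
ee_pos: [0.4582, 0.1117, 0.0191]
eef_rot: [-0.143, 1.567, 0.142]
contact_force: [0.6, -0.3, -0.1]
gripper_width: 0.0655
t: 27.55
ee_pos: [0.4581, 0.112, 0.0194]
eef_rot: [-0.143, 1.566, 0.143]
contact_force: [-0.9, -0.2, 1.1]
gripper_width: 0.0231
t: 27.8
ee_pos: [0.4577, 0.112, 0.0193]
eef_rot: [-0.143, 1.567, 0.143]
contact_force: [-2.4, -1.6, 1.2]
gripper_width: 0.0175
[0.45774747 0.11195971 0.01928111] [-2.40032687 -1.56425369  1.20330048]
```

```bash
python3 -m inch '[0,0,0,0.04,0, 0,0,-0.01,0.09,0, 0,-0.01,-0.06,0.09,0, 0,-0.022,-0.11,0.085,0, 0,-0.022,-0.1212,0.085,0]' 25;python3 -m inch '[0,0,0,-0.015,0, 0,0,0,-0.029,0,0,0,0,-0.029,0,0,0,0,-0.029,0]' 25
python3 - <<'E'
from h import *
s=state();print(s['ee_pos'],s['contact_force'])
f=grab_frame('wrist');save(f,'w14.png');print(state()['ee_pos'])
P=cloud(f)
near=np.hypot(P[...,0]-.52,P[...,1]-.005)<.015
q=P[near&(P[...,2]>.066)&(P[...,2]<.073)]
if len(q): print('post',len(q),np.median(q,0),cv2.minEnclosingCircle(q[:,:2].astype(np.float32)))
n=np.hypot(P[...,0]-.438,P[...,1]+.009)<.05
q=P[n&(P[...,2]>.090)&(P[...,2]<.1)]
if len(q): print('block',len(q),cv2.minAreaRect(q[:,:2].astype(np.float32)),np.median(q[:,2]))
E
```

```text
t: 28.42
ee_pos: [0.4344, -0.0122, 0.104]
eef_rot: [-0.139, 1.568, 0.138]
contact_force: [0.7, 1.1, -0.4]
gripper_width: 0.0178
t: 28.92
ee_pos: [0.4363, -0.0088, 0.0753]
eef_rot: [-0.144, 1.566, 0.144]
contact_force: [1.6, 0.8, -0.9]
gripper_width: 0.018
[ 0.43633832 -0.0087573   0.0752976 ] [ 1.61584366  0.8358597  -0.87148088]
[ 0.43646395 -0.00879595  0.0754963 ]
block 2468 ((0.4333633780479431, -0.0097267497330904), (0.03808985650539398, 0.03819628804922104), 53.68947219848633) 0.0960656303680748
```

View pics/w14.png

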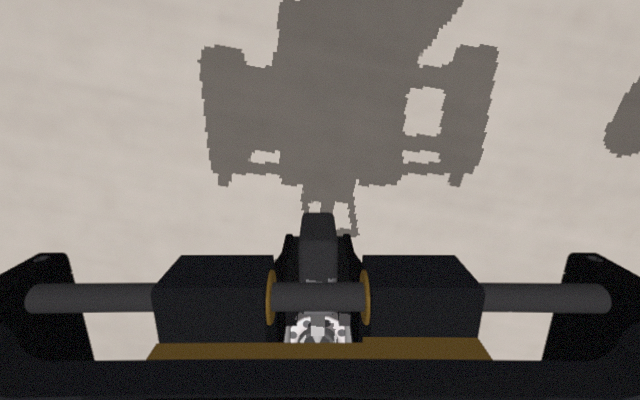

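```bash
python3 -m inch '[0,0.006,0.0004,-0.0007,0, 0,0.012,0.0015,-0.0007,0, 0,0.018,0.0026,-0.0007,0, 0,0.024,0.0036,-0.0007,0, 0,0.024,0.0036,-0.0007,0]' 25
python3 - <<'E'
from h import *
s=state();print(s['ee_pos'],s['contact_force'],s['moment'])
E
```

```text
t: 29.6
ee_pos: [0.4607, -0.0054, 0.0746]
eef_rot: [-0.143, 1.566, 0.143]
contact_force: [-0.4, 0.4, -1.8]
gripper_width: 0.0179
[ 0.46074826 -0.00542765  0.07462825] [-0.39927981  0.37057672 -1.80672977] [-0.02374028  0.0463225  -0.00184977]
```

```bash
python3 -m inch '[0,0.007,0.0013,0,0, 0,0.014,0.0026,0,0, 0,0.021,0.0039,0,0, 0,0.026,0.0047,0,0, 0,0.026,0.0047,0,0]' 25
python3 - <<'E'
from h import *
s=state();print(s['ee_pos'],s['contact_force'],s['moment'])
E
```

```text
t: 30.22
ee_pos: [0.4865, -0.0008, 0.0746]
eef_rot: [-0.143, 1.566, 0.143]
contact_force: [-0.2, -0.5, -0.3]
gripper_width: 0.0178
[ 0.48652414 -0.00075913  0.07457933] [-0.17097081 -0.4998293  -0.28054381] [ 0.01079065  0.03107029 -0.05915847]
```

```bash
python3 -m inch '[0,0.001,0.0002,0,0, 0,0.001,0.0002,-0.001,0, 0.3,0.001,0.0002,-0.001,0, 0.7,0.001,0.0002,-0.001,0, 0.75,0.001,0.0002,-0.001,0]' 25; python3 -m inch '[0.75,0,0,0,0,0.75,0,0,0.05,0,0.75,0,0,0.1,0,0.75,-0.02,-0.003,0.12,0,0.75,-0.03,-0.005,0.12,0]';python3 -m inch '[0.0,0,0,0,0,0,0,0,0,0]'
python3 - <<'E'
from h import *
f=grab_frame('wrist');save(f,'w15.png');print(state()['ee_pos'])
P=cloud(f);F=np.hypot(P[...,0]-.52,P[...,1]-.005)<.09
q=P[F&(P[...,2]>.0925)&(P[...,2]<.0995)&(P[...,0]<.512)];print('block',len(q),cv2.minAreaRect(q[:,:2].astype(np.float32)),np.median(q[:,2]))
for nm in ['pin_block','loop_bar','pin_neck']:
    for r in place_of('wrist',nm)[:1]: print(nm,round(r['p'],2),c2w(f,r['at']).round(4))
for lo,hi in [(.016,.022),(.026,.032),(.036,.042)]:
    q=P[F&(P[...,2]>lo)&(P[...,2]<hi)];print(len(q),np.median(q[:,2]))
E
```

```text
t: 30.85
ee_pos: [0.4872, -0.0006, 0.0737]
eef_rot: [-0.143, 1.566, 0.143]
contact_force: [0.7, 0.2, 0.0]
gripper_width: 0.0386
t: 31.48
ee_pos: [0.4573, -0.0057, 0.1948]
eef_rot: [-0.142, 1.563, 0.144]
contact_force: [0.1, 1.0, -0.6]
gripper_width: 0.0649
t: 31.72
ee_pos: [0.4569, -0.0055, 0.1926]
eef_rot: [-0.143, 1.568, 0.143]
contact_force: [0.0, 0.1, -0.5]
gripper_width: 0.0524
[ 0.45704738 -0.00555485  0.19262715]
block 31 ((0.49148648977279663, -0.0007055648602545261), (0.010758012533187866, 0.011228741146624088), 6.964466571807861) 0.09274765431519363
pin_block 0.85 [ 0.4824 -0.0026  0.0696]
pin_neck 0.77 [5.127e-01 3.000e-04 5.510e-02]
212 0.019114577121388157
282 0.02864390838199589
381 0.03936740832911777
```

View pics/w15.png

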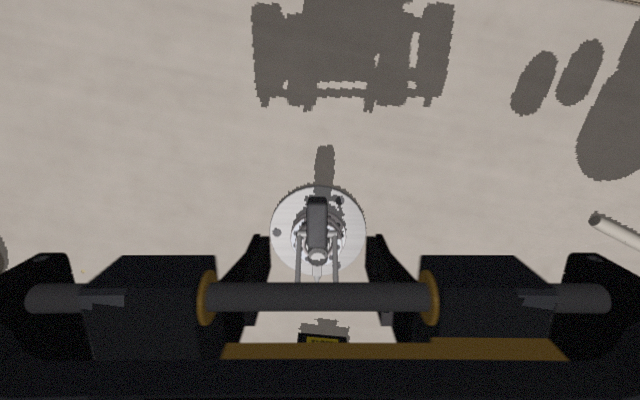

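```bash
python3 -m inch '[0,0.05,0.009,-0.01,0,0,0.0985,0.0173,-0.04,0,0,0.0985,0.0173,-0.058,0,0,0.0985,0.0173,-0.058,0,0,0.0985,0.0173,-0.058,0]' 15; python3 -m inch '[0,0,0,-0.015,0,0,0.002,0.0003,-0.024,0,0,0.003,0.0005,-0.032,0,0,0.005,0.001,-0.038,0,0,0.006,0.001,-0.04,0]'
```

```text
t: 32.55
ee_pos: [0.5557, 0.0114, 0.1361]
eef_rot: [-0.143, 1.566, 0.143]
contact_force: [-0.1, -0.3, 0.3]
gripper_width: 0.0006
t: 33.17
ee_pos: [0.5616, 0.0127, 0.0951]
eef_rot: [-0.143, 1.567, 0.143]
contact_force: [0.5, 0.6, 1.0]
gripper_width: 0.0005
```

```bash
python3 -m inch '[0,0.001,0,-0.006,0,0,0.002,0.0003,-0.012,0,0,0.002,0.0003,-0.018,0,0,0.002,0.0003,-0.022,0,0,0.002,0.0003,-0.022,0]'
```

```text
t: 33.8
ee_pos: [0.5633, 0.0129, 0.0732]
eef_rot: [-0.143, 1.567, 0.143]
contact_force: [-0.2, 0.3, 0.4]
gripper_width: 0.0005
```

Now rise, retreat and check.

```bash
python3 -m inch '[0,0,0,0.05,0,0,0,0,0.1,0,0.5,-0.05,0,0.12,0,1,-0.1,-0.01,0.12,0,1,-0.1,-0.01,0.12,0]';python3 -m inch '[1,0,0,0,0,1,0,0,0,0]'
python3 - <<'E'
from h import *
f=grab_frame('wrist');print(state()['ee_pos'])
P=cloud(f);F=np.hypot(P[...,0]-.52,P[...,1]-.005)<.09
for lo,hi,n in [(.016,.022,'a'),(.026,.032,'b'),(.036,.0415,'c'),(.090,.098,'block'),(.065,.073,'posttop'),(.1,.12,'high')]:
    q=P[F&(P[...,2]>lo)&(P[...,2]<hi)]
    if len(q): print(n,len(q),np.median(q[:,2]).round(4),cv2.minAreaRect(q[:,:2].astype(np.float32)),np.round(cv2.minEnclosingCircle(q[:,:2].astype(np.float32))[0],4))
for nm in ['pin_block','loop_bar','pin_neck','cross_hole']:
    for r in place_of('wrist',nm)[:1]: print(nm,round(r['p'],2),c2w(f,r['at']).round(4))
g=grab_frame('scene')
for nm in ['pin_block','loop_bar','pin_neck','cross_hole']:
    for r in place_of('scene',nm)[:1]: print('sc',nm,round(r['p'],2),c2w(g,r['at']).round(4))
A=cv2.resize(g['frame'][170:240,270:370],(430,300),interpolation=2);B=cv2.resize(f['frame'][150:350,210:430],(330,300))
cv2.imwrite('pics/fin.png',np.hstack([A,B])[:,:,::-1])
E
```

```text
t: 34.42
ee_pos: [0.4599, 0.0022, 0.1937]
eef_rot: [-0.141, 1.568, 0.143]
contact_force: [-0.2, 0.0, 0.3]
gripper_width: 0.0229
t: 34.67
ee_pos: [0.4648, 0.0032, 0.1938]
eef_rot: [-0.143, 1.565, 0.143]
contact_force: [-0.5, -0.0, 0.3]
gripper_width: 0.0422
[0.4646914  0.00316904 0.19359591]
a 217 0.0191 ((0.5083993673324585, 0.009509839117527008), (0.06172427535057068, 0.03573029860854149), 73.62646484375) [0.5201 0.0059]
b 257 0.0287 ((0.5142262578010559, 0.0019446201622486115), (0.03972466289997101, 0.05355960503220558), 10.016654968261719) [0.5186 0.0019]
c 408 0.0393 ((0.5218772888183594, 0.0063690003007650375), (0.04665306210517883, 0.0492088682949543), 20.149171829223633) [0.5204 0.006 ]
block 480 0.0915 ((0.5018630623817444, 0.001590745523571968), (0.06557945907115936, 0.03876172751188278), 8.55224323272705) [0.5046 0.0022]
posttop 559 0.0689 ((0.5045120120048523, 0.0021843835711479187), (0.03808140382170677, 0.08696401864290237), 85.63089752197266) [0.5051 0.0015]
high 94 0.1022 ((0.5350452661514282, 0.0064103808254003525), (0.0035048879217356443, 0.03891059011220932), 11.903242111206055) [0.5356 0.0065]
pin_block 0.71 [ 0.4816 -0.0049  0.0707]
loop_bar 0.72 [0.5404 0.0064 0.1034]
pin_neck 0.66 [0.5162 0.0011 0.0572]
cross_hole 0.81 [0.52   0.0121 0.0646]
sc pin_block 0.5 [ 0.4832 -0.0057  0.067 ]
sc pin_neck 0.76 [0.5175 0.0048 0.0657]
sc cross_hole 0.71 [0.5187 0.0064 0.0605]
```

View pics/fin.png

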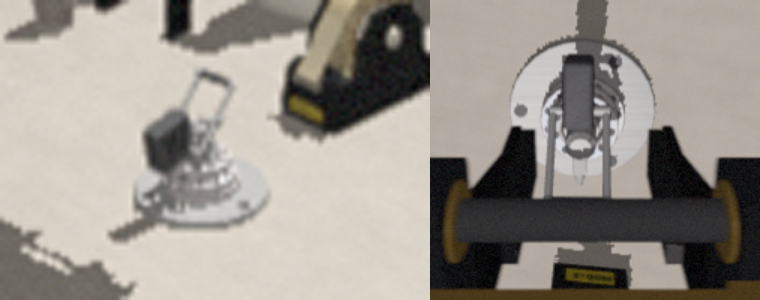

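```bash
python3 -m inch '[0,0.04,0.003,-0.005,0,0,0.0752,0.0058,-0.03,0,0,0.0752,0.0058,-0.0576,0,0,0.0752,0.0058,-0.0576,0,0,0.0752,0.0058,-0.0576,0]' 15; python3 -m inch '[0,0,0,-0.015,0,0,0.004,0.0007,-0.022,0,0,0.009,0.0016,-0.028,0,0,0.014,0.0025,-0.035,0,0,0.014,0.0025,-0.035,0]'
```

```text
t: 35.8
ee_pos: [0.5391, 0.0087, 0.1368]
eef_rot: [-0.143, 1.565, 0.143]
contact_force: [-0.2, -0.0, 0.1]
gripper_width: 0.0452
t: 36.42
ee_pos: [0.5528, 0.0114, 0.1003]
eef_rot: [-0.143, 1.567, 0.143]
contact_force: [1.4, 0.8, 0.8]
gripper_width: 0.0278
```

```bash
python3 -m inch '[0,0.003,0.0005,-0.006,0,0,0.006,0.001,-0.012,0,0,0.007,0.0012,-0.018,0,0,0.008,0.0014,-0.024,0,0,0.008,0.0014,-0.028,0]'; python3 -m inch '[0,0,0,0.05,0,0,0,0,0.1,0,0.5,-0.05,0,0.12,0,1,-0.1,-0.01,0.12,0,1,-0.1,-0.01,0.12,0]';python3 -m inch '[1,0,0,0,0,1,0,0,0,0]'
python3 - <<'E'
from h import *
f=grab_frame('wrist');save(f,'w17.png');print(state()['ee_pos'])
P=cloud(f);F=np.hypot(P[...,0]-.52,P[...,1]-.005)<.09
for lo,hi,n in [(.016,.022,'a'),(.026,.032,'b'),(.036,.0415,'c'),(.042,.057,'bar'),(.090,.098,'block'),(.1,.12,'high')]:
    q=P[F&(P[...,2]>lo)&(P[...,2]<hi)]
    if len(q): print(n,len(q),np.median(q[:,2]).round(4),cv2.minAreaRect(q[:,:2].astype(np.float32)),np.round(cv2.minEnclosingCircle(q[:,:2].astype(np.float32))[0],4))
for nm in ['pin_block','loop_bar','pin_neck','cross_hole']:
    for r in place_of('wrist',nm)[:1]: print(nm,round(r['p'],2),c2w(f,r['at']).round(4))
E
```

```text
t: 37.05
ee_pos: [0.5604, 0.0127, 0.0724]
eef_rot: [-0.143, 1.567, 0.143]
contact_force: [-0.4, -0.1, 0.9]
gripper_width: 0.0277
t: 37.67
ee_pos: [0.4575, 0.0018, 0.193]
eef_rot: [-0.141, 1.567, 0.143]
contact_force: [0.5, -0.2, 0.1]
gripper_width: 0.0355
t: 37.92
ee_pos: [0.4622, 0.0029, 0.1931]
eef_rot: [-0.144, 1.565, 0.143]
contact_force: [0.4, 0.1, 0.4]
gripper_width: 0.0556
[0.46196388 0.00284301 0.19298307]
a 224 0.0192 ((0.5088781118392944, 0.00851239264011383), (0.06106432527303696, 0.03733235225081444), 77.00859069824219) [0.52  0.006]
b 262 0.0286 ((0.5142045617103577, 0.0012771077454090118), (0.041489534080028534, 0.05474437028169632), 16.515607833862305) [0.5194 0.0028]
c 465 0.0393 ((0.5218266248703003, 0.006022844463586807), (0.046638112515211105, 0.04917469248175621), 19.03211212158203) [0.5205 0.0059]
bar 6 0.0499 ((0.5192970633506775, 0.014904802665114403), (0.0013337981654331088, 6.531429971801117e-05), 10.745915412902832) [0.5193 0.0149]
block 947 0.0941 ((0.5051982402801514, 0.002546112984418869), (0.0698983296751976, 0.03517806902527809), 8.806281089782715) [0.5073 0.0024]
pin_block 0.96 [ 0.4923 -0.0008  0.0747]
loop_bar 0.42 [0.5234 0.0089 0.0362]
pin_neck 0.94 [0.5239 0.0026 0.0554]
cross_hole 0.74 [0.5229 0.0081 0.0649]
```

```bash
cat > prof.py <<'E'
from h import *
f=grab_frame('wrist');P=cloud(f).reshape(-1,3)
c,s=np.cos(.177),np.sin(.177);d=P-[.52,.005,0]
x=d[:,0]*c+d[:,1]*s;y=-d[:,0]*s+d[:,1]*c;z=P[:,2]
for n,lo,hi in [('mid',-12,12),('legR',-21,-13),('legL',13,21)]:
    print(n,[(b,len(k),round(float(np.percentile(k,95))*1e3)) for b in range(-55,60,5) for k in [z[(x*1e3>=b)&(x*1e3<b+5)&(y*1e3>lo)&(y*1e3<hi)&(z<.13)]] if len(k)])
E
python3 prof.py; python3 -m inch '[1,-0.03,0,0.06,0,1,-0.03,0,0.09,0,1,-0.03,0,0.09,0,1,-0.03,0,0.09,0]'; python3 prof.py
python3 - <<'E'
from h import *
print(state()['ee_pos'],state()['gripper_width'])
for c in ['wrist','scene','top']:
    f=grab_frame(c)
    for nm in ['loop_bar','pin_block']:
        for r in place_of(c,nm)[:2]: print(c,nm,round(r['p'],2),c2w(f,r['at']).round(4))
E
```

```text
mid [(-55, 144, 11), (-50, 471, 94), (-45, 227, 95), (-40, 218, 95), (-35, 150, 95), (-30, 144, 95), (-25, 141, 95), (-20, 138, 95), (-15, 125, 95), (-10, 17, 94), (0, 48, 71), (5, 43, 71), (10, 33, 67), (15, 53, 64), (20, 61, 64), (25, 34, 65), (30, 19, 63), (35, 7, 61), (40, 44, 11), (45, 45, 12), (50, 39, 12), (55, 4, 4)]
legR [(-55, 43, 10), (-50, 31, 11), (-45, 34, 11), (-40, 31, 11), (-35, 38, 11), (-30, 43, 23), (-25, 57, 29), (-20, 66, 62), (-15, 80, 63), (-10, 52, 69), (-5, 35, 72), (0, 54, 77), (5, 51, 81), (10, 50, 85), (15, 58, 90), (20, 4, 88), (30, 1, 11), (35, 17, 12), (40, 24, 11), (45, 23, 12), (50, 9, 12), (55, 14, 3)]
legL [(-55, 46, 10), (-50, 36, 12), (-45, 34, 12), (-40, 34, 12), (-35, 34, 11), (-30, 47, 20), (-25, 62, 35), (-20, 71, 61), (-15, 70, 64), (-10, 51, 68), (-5, 45, 73), (0, 44, 77), (5, 64, 82), (10, 55, 86), (15, 44, 90), (20, 4, 40), (35, 4, 11), (40, 8, 11), (45, 7, 12), (50, 5, 12), (55, 5, 3)]
t: 38.72
ee_pos: [0.4304, 0.0027, 0.2823]
eef_rot: [-0.143, 1.567, 0.143]
contact_force: [0.8, -0.4, -1.2]
gripper_width: 0.087
mid [(-55, 92, 37), (-50, 
[... 508 characters left out ...]
10, 40, 85), (15, 32, 90), (20, 26, 93), (25, 25, 99), (30, 30, 102), (35, 10, 100), (40, 15, 12), (45, 14, 12), (50, 9, 11), (55, 10, 3)]
legL [(-55, 30, 11), (-50, 24, 11), (-45, 18, 11), (-40, 24, 11), (-35, 18, 11), (-30, 28, 19), (-25, 38, 29), (-20, 45, 62), (-15, 48, 64), (-10, 29, 67), (-5, 25, 73), (0, 28, 78), (5, 27, 81), (10, 28, 85), (15, 25, 90), (20, 25, 93), (25, 25, 99), (30, 24, 102), (35, 6, 100), (40, 3, 11), (45, 3, 11), (50, 2, 9), (55, 2, 3)]
[0.43019545 0.00265357 0.28189143] 0.08706995880466278
wrist loop_bar 0.87 [0.5519 0.0125 0.0957]
wrist pin_block 0.93 [ 0.4909 -0.0021  0.073 ]
scene loop_bar 0.4 [0.5548 0.0112 0.0989]
scene pin_block 0.68 [0.4924 0.0014 0.0747]
```

```bash
python3 -m inch '[0,0.05,0.003,-0.03,0,0,0.1,0.007,-0.06,0,0,0.124,0.0088,-0.1,0,0,0.124,0.0088,-0.135,0,0,0.124,0.0088,-0.135,0]' 20; python3 -m inch '[0,0,0,0,0,0,0,0,0,0,0,0,0,0,0,0,0,0,0,0]' 20
```

```text
t: 39.85
ee_pos: [0.5529, 0.0114, 0.1454]
eef_rot: [-0.144, 1.573, 0.143]
contact_force: [0.2, 0.4, 0.4]
gripper_width: 0.0451
t: 40.35
ee_pos: [0.555, 0.0116, 0.1488]
eef_rot: [-0.143, 1.565, 0.143]
contact_force: [-0.8, -0.2, 1.0]
gripper_width: 0.0055
```

```bash
python3 -m inch '[0,0,0,-0.028,0,0,0.0015,0.0003,-0.037,0,0,0.004,0.0007,-0.045,0,0,0.006,0.001,-0.053,0,0,0.007,0.0012,-0.058,0]' 20; python3 -m inch '[0,0.001,0,-0.005,0,0,0.001,0,-0.01,0,0,0.001,0,-0.015,0,0,0.001,0,-0.019,0,0,0.001,0,-0.019,0]'; python3 -m inch '[0,0,0,0.05,0,0,0,0,0.1,0,0,-0.05,0,0.15,0,0,-0.1,-0.01,0.2,0,0,-0.13,-0.01,0.21,0]';python3 -m inch '[0,0,0,0,0,0,0,0,0,0]'; python3 prof.py;  python3 - <<'E'
from h import *
print(state()['ee_pos'],state()['gripper_width'])
for c in ['wrist','scene']:
    f=grab_frame(c)
    for nm in ['loop_bar','pin_block','pin_neck','cross_hole']:
        for r in place_of(c,nm)[:2]: print(c,nm,round(r['p'],2),c2w(f,r['at']).round(4))
E
```

```text
t: 40.98
ee_pos: [0.562, 0.0127, 0.0897]
eef_rot: [-0.143, 1.566, 0.143]
contact_force: [0.5, 0.9, 0.9]
gripper_width: 0.0006
t: 41.6
ee_pos: [0.5631, 0.0126, 0.0713]
eef_rot: [-0.143, 1.566, 0.143]
contact_force: [-0.5, 0.3, 3.3]
gripper_width: 0.0007
t: 42.22
ee_pos: [0.4321, 0.0021, 0.283]
eef_rot: [-0.142, 1.563, 0.143]
contact_force: [-0.6, 0.4, -0.0]
gripper_width: 0.0003
t: 42.48
ee_pos: [0.433, 0.0029, 0.2809]
eef_rot: [-0.143, 1.566, 0.144]
contact_force: [-0.2, 0.7, -0.8]
gripper_width: 0.0008
mid [(-55, 167, 90), (-50, 206, 95), (-45, 121, 95), (-40, 137, 95), (-35, 78, 95), (-30, 91, 96), (-25, 79, 96), (-20, 69, 95), (-15, 29, 94), (-5, 8, 59), (0, 5, 68), (5, 2, 40), (10, 1, 35), (15, 2, 41)]
legR [(-55, 27, 10), (-50, 19, 11), (-45, 18, 11), (-40, 22, 12), (-35, 20, 12), (-30, 25, 23), (-25, 38, 29), (-20, 46, 62), (-15, 40, 63), (-10, 14, 62), (-5, 11, 60), (0, 21, 60), (5, 22, 58), (10, 24, 57), (15, 21, 56), (20, 16, 55), (25, 12, 55), (30, 2, 52), (35, 4, 11), (40, 9, 12), (45, 7, 12), (50, 2, 10)]
legL [(-55, 32, 12), (-50, 22, 11), (-45, 19, 12), (-40, 23, 11), (-35, 18, 12), (-30, 28, 18), (-25, 38, 30), (-20, 53, 62), (-15, 42, 63), (-10, 17, 61), (-5, 17, 60), (0, 8, 51), (5, 6, 40), (10, 1, 39)]
[0.43318168 0.00281671 0.28049022] 0.0006551076922245051
wrist pin_block 0.29 [0.5071 0.005  0.054 ]
wrist pin_neck 0.65 [0.5202 0.0052 0.001 ]
wrist pin_neck 0.62 [5.208e-01 1.000e-04 5.660e-02]
wrist cross_hole 0.98 [0.5199 0.004  0.061 ]
scene loop_bar 0.6 [0.4691 0.3677 0.0017]
scene loop_bar 0.43 [0.5656 0.0111 0.0475]
scene pin_block 0.59 [0.4927 0.0009 0.072 ]
scene pin_neck 0.55 [0.5239 0.0054 0.0642]
scene cross_hole 0.77 [0.5196 0.0079 0.0651]
```

Run:
```python
from h import *
f=grab_frame('wrist');P=cloud(f);d=np.hypot(P[...,0]-.52,P[...,1]-.005)
q=P[(d<.09)&(P[...,2]>.089)&(P[...,2]<.1)];r=cv2.minAreaRect(q[:,:2].astype(np.float32));print(r,np.median(q[:,2]))
if 1:
    print('neck est',np.array(r[0])+.032*np.array([np.cos(.177),np.sin(.177)]))
for lo,hi in [(.0155,.023),(.0255,.033),(.036,.0415)]:
    q=P[(d<.034)&(P[...,2]>lo)&(P[...,2]<hi)];print(len(q),np.percentile(q[:,2],[5,50,95]).round(4))
t=grab_frame('top')
for n in ['salt_shaker','kitchen_timer','tub_lid','marker']: print(n,[c2w(t,x['at']).round(3) for x in place_of('top',n)[:1]])
```

```text
((0.4891754984855652, -0.0008205296471714973), (0.03861406445503235, 0.017341183498501778), 9.953994750976562) 0.09406595343464634
neck est [0.52067554 0.00481394]
158 [0.0163 0.0189 0.021 ]
183 [0.027  0.029  0.0313]
250 [0.0369 0.0391 0.0405]
salt_shaker [array([ 0.605,  0.337, -0.003])]
kitchen_timer [array([ 0.624, -0.37 ,  0.   ])]
tub_lid [array([ 0.369, -0.473, -0.004])]
marker [array([ 0.469,  0.362, -0.001])]
```

Everything checks out: the neck is within about 1 mm of the hole, the loop is shut, the plates are seated and the bystanders haven't moved.

```bash
python3 -c "
from station import hand_in; print(hand_in())"
```

```text
the job is handed in; nothing more can be done
None
```

The job is done and handed in at about 43 s of robot time. The three plates present (41, 35 and 29 mm holes) are on the post, and it is locked again. I found no 23 mm plate: the only other ring about that size on the table was a brown tape roll about 20 mm tall.

- **Sequence:** I opened the loop, drew the pin out and parked it on the table. I placed the plates from widest hole to narrowest, pushed the pin back in and pressed the loop down until it snapped shut.
- **Plates:** their top faces measured 19, 29 and 39 mm above the table, as they should.
- **Pin:** the neck is about 1 mm from the middle of the hole. That figure comes from the block's position in the depth image.
- **Loop:** the legs slope about 0.2 rad below the shank, which means shut. I had used up the viewable pictures by then, so this rests on depth readings and not on a look at the picture.
- **Other things on the table:** all within about 4 mm of where they started.

**What went wrong on the way:**
- Lifting the loop at the start had probably dragged the pin back a few millimetres, so my first re-insertion fell short. The first press on the loop missed the roller.
- The second press, with the jaws not fully closed, pushed the pin home but left the loop open. The third, with the jaws closed, shut it.

**Detections that disagreed:** in the last pictures the detector gave some false hits, including a "loop_bar" at the marker and a "pin_neck" at table height. Depth contradicted them, so I ignored them.

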